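Clamp a square tube in the storeroom jig with a torque-limiting knob

TASK

Slide the long square aluminium tube into the channel of the grey clamping jig until it is fully home against the end stop, without ramming it, and let go of it there. Then tighten the knob on top (clockwise seen from above) until its slip clutch clicks, and stop at the first click or two: never run it on past three. Let go of the knob, leave the tube clamped against the stop, and leave the other things where they are.

Things in the scene. Friction and masses are not known exactly. Their poses are not given: they have to be found in the camera images.
- tube_mid (a point): Centre of the loose workpiece: a plain aluminium square tube, 230 mm long (its x axis), 24 x 24 mm section, about 0.16 kg, hollow ends, both ends alike. It starts lying flat on the table (centre 12 mm above the table).
- tube: The same square tube as a whole; origin at the centre of its underside, 12 mm below tube_mid, x along its length.
- stop_face (a point): Point on the face of the jig's fixed end stop that the tube's end must touch, at the height of the tube's centre (42 mm above the table). y points along the channel, inward from mouth to stop; z up. A tube fully home has its centre 115 mm from here along -y, at the same height, its length along y; it then sticks out of the mouth by 143 mm, where it can be held.
- channel_mouth (a point): Middle of the channel's open mouth at the floor's height, 30 mm above the table, 87 mm before stop_face; axes as stop_face. The channel is 27 mm wide between steel strips 12 mm high (tops at 42 mm), open at the top; the strips flare to about 42 mm at the mouth, where a short ramp 8 mm high leads up to the floor.
- jig: The fixed grey jig; origin on the table straight below the knob's axis, 35 mm before stop_face; axes as stop_face. Block 130 mm (x) by 94 mm (y) by 30 mm high. Bridge over the channel 112 (x) by 36 mm (y), centred on the knob's axis, underside 78 mm, top 94 mm above the table, posts at least 38 mm off the channel's centre line. A rest post, 20 x 20 mm, top at 30 mm, stands 78 mm out from the mouth on a low arm.
- end_stop: The fixed steel end stop, 50 mm wide, 26 mm high above the channel floor. Its origin is not on its face: it lies on the channel floor (30 mm above the table) straight below the knob's axis, 35 mm before the face. More than 25 N on it is ramming.
- collar_top (a point): Centre of the top of the steel collar (50 mm across, 8 mm thick, top 102 mm above the table) between bridge and knob; its x axis turns with it. Turned clockwise by the knob through the slip clutch, it lowers a rubber foot under the bridge onto the tube. Self-locking: it stays where it is left. At the start its x axis agrees with knob_grip's; the angle between them is the clutch's slip.
- knob_grip (a point): Point to grip on the black knob, on its vertical axis, 132 mm above the table: an upright bar 46 mm long (its x axis), 14 mm thick, its top at 145 mm, on a disc 42 mm across whose top is at 111 mm. Turns clockwise (from above) to tighten, without end stop; it stays where it is left. The foot starts 6 to 13 mm above a seated tube: it takes from 1 to 2.3 rad of turning to the first click.
- cap: The black knob as a whole, origin 29 mm below knob_grip. Torque while it is being turned slowly: about 0.27 N m with the foot free; once the foot bears on the tube the collar soon stops and the torque climbs to about 0.5 N m, then the clutch slips and it falls to about 0.15 N m: that fall is the click. It climbs again for the next: one click per 0.39 rad of slip.
- offcut_mid (a point): Bystander: centre of a short piece of the same square tube, 60 mm long. Not the workpiece.
- flat_bar: Bystander: flat steel bar 160 x 30 x 8 mm lying on the table.
- jar: Bystander: clear jar with dark lid, 60 mm across, 85 mm high.
- driver: Bystander: screwdriver with a black handle, lying.
- bin: Bystander: white open bin 120 x 100 x 55 mm.
- carton: Bystander: cardboard carton 100 x 70 x 50 mm.
- square: Bystander: try square, wooden stock 110 mm and steel blade, lying flat.
Things that resemble listed ones, but are neither listed nor needed, are in the scene too. What is shaped like the tube but pink is not meant.

How it is judged:
By the outcome, as a careful person would: the job done as asked, in the order asked, and still so for the second after the job is handed in, with the robot touching nothing.
It also fails if it takes over 72 s, if anything falls off the work surface, if the arm or the gripper's body presses on something with over 40 N, if the wrist force passes 120 N, or if a joint passes its speed limit or range.

ROBOT

A 6-joint arm with a two-finger parallel gripper is mounted at the origin on the work surface. World frame = base frame: x ahead of the robot, y to its left, z up, the work surface at z = 0. Lengths are in m, angles in rad, forces in N, time in s.
With the tool pointing down it reaches from about 0.35 to 0.775 m from the base axis. Payload 5.5 kg.
Tool frame: the origin (TCP) lies midway between the tips of the shut fingers; the grasp point (between the pads) lies 19 mm behind it; z points along the fingers, y is the direction in which the jaws open and shut (so a half turn about z gives the same grasp; the last joint's range is limited). The gripper opens to 85 mm and grips with 20 to 120 N. Pads are 22 mm wide; open, the fingers measure 114 mm over their backs; the gripper's body (76 mm by 85 mm) begins 54 mm behind the grasp point. The pads swing forward as they close: fully open they stand 13 mm farther back than shut.
Start: joints at [-1.438, 0.313, 0.046, 1.304, 0, 1.431], TCP at [0.155, -0.554, 0.231] pointing down, gripper open.
Joint ranges: [-2.76, 2.76], [-0.86, 1.69], [-1.03, 1.26], [-2.2, 2.34], [-1.47, 1.5], [-3.14, 3.14]. Speed limits (rad/s): [2.57, 2.57, 3.14, 3.14, 3.14, 3.14].

INTERFACE

Orientations are given as a unit quaternion [w, x, y, z].
In Python, from workcell import env gives the robot as it stands.
- The arm moves only by the shell command python3 -m creep 'ROWS' [OPENING] [FORCE]. ROWS is JSON, a list of rows, each a list of 6 numbers: the shift along the tool's x, y, z in m, then the turn, a rotation vector about the tool's x, y, z in degrees. A call has exactly 8 rows; each row is the pose to reach, as a shift and turn from the pose commanded when the call began, along the tool's axes at that moment; what a row does not reach only later rows make up. A row lasts 1/10 s, in which the tool goes at most 50 mm and 8.59 degrees, less where a joint would pass 70% of its speed; a pose out of reach is approached as far as the arm can. A call with a gripper value outside its range is refused whole. OPENING is the finger opening in m, from 0 to 0.0854, set as the call begins (- or left out, the last holds). The fingers move at their own pace and stop on an object; FORCE is the grip in N (left out, the last holds). Time passes only in rows, so rows that repeat a pose let the fingers close, or fill a call up. It gives the time, the measured TCP pose, the force and the opening at its end, in the units of the state.
- env.get_state(): the state, without advancing time (a new reading comes with each control period).
- env.read_camera(name): name is "scene" or "side" or "wrist"; returns (picture, depth): 384x512x3 uint8, blue, green, red; 384x512 float32, m along the optical axis (not along the pixel's ray), 0 where there is no reading.
- env.camera_params(name): a dict with "fx", "fy", "cx", "cy" (pixels), "position" and "orientation" of the camera in the world. Camera axes: x right, y up, looking along -z (the intrinsics and any distortion apply to the point x, -y, -z); pixel columns grow to the right and rows downward; lengths in m; the calibration is good to about 2 mm. A picture is of the moment at which its call begins: read the wrist's pose just before it. camera_params takes no time and is no camera call; for the wrist camera it gives the pose at the moment of the call.
- env.hand_in(): hands the job in, once; it reports no verdict.
The state is a dict: "clock": time; "joint_pos": joint angles; "qvel": joint speeds; "tau": joint torques, N m; "tcp_pos": TCP position; "orientation": TCP orientation; "wrist_force": force on the tool from outside, world axes, zero at the start; "ft_torque": the same for the moment, N m; "finger_gap": finger opening in m.
Only numpy, scipy, OpenCV 4.12 (cv2) and the standard library are available. Lean on these libraries where they do the work, as an engineer would, in place of code of your own. Each camera call takes 0.05 s, during which the arm holds its last target. There are 200 camera calls.

## Working session

There is one attempt and no reset: what is moved stays moved. The work goes in short steps, Python scripts to look and compute and a shell command to move; the robot and the scene stay as the last step left them, time stands still between calls to the robot, and variables do not carry over. Pictures are saved under pics/ and viewed, about 8 in all and at most 12, crops included, and the job is handed in when it is done.

```bash
mkdir -p pics; ls
cat > h.py <<'E'
import numpy as np, cv2, json
from workcell import env
from scipy.spatial.transform import Rotation as R
def rot(q): return R.from_quat([q[1],q[2],q[3],q[0]])
def save(name,f):
    p=env.camera_params(name); im,d=env.read_camera(name); cv2.imwrite(f'pics/{f}.png',im); np.savez(f'pics/{f}.npz',im=im,d=d,p=json.dumps({k:(np.asarray(v).tolist()) for k,v in p.items()})); return im,d,p
def load(f):
    z=np.load(f'pics/{f}.npz'); return z['im'],z['d'],json.loads(str(z['p']))
def ray(p,u,v):
    c=np.array([(u-p['cx'])/p['fx'],-(v-p['cy'])/p['fy'],-1.]); return np.array(p['position']),rot(p['orientation']).apply(c)
def onz(p,u,v,z):
    o,d=ray(p,u,v); return o+d*(z-o[2])/d[2]
def pix(p,P):
    c=rot(p['orientation']).inv().apply(np.array(P)-np.array(p['position'])); return p['cx']+p['fx']*c[0]/-c[2], p['cy']-p['fy']*c[1]/-c[2]
def cloud(d,p):
    v,u=np.mgrid[:d.shape[0],:d.shape[1]]
    c=np.stack([(u-p['cx'])/p['fx']*d,-(v-p['cy'])/p['fy']*d,-d],-1)
    return rot(p['orientation']).apply(c.reshape(-1,3)).reshape(c.shape)+np.array(p['position'])
E
python3 - <<'E'
from h import *
for n in('scene','side','wrist'):
    im,d,p=save(n,n+'0'); print(n,p,(d>0).mean())
a=[cv2.imread(f'pics/{n}0.png') for n in('scene','side')]
print(env.get_state())
E
```

```text
pics
scene {'fx': 386.8861509176579, 'fy': 386.8861509176579, 'cx': 254.12661528997734, 'cy': 186.15126514727095, 'position': array([ 1.30918254, -0.41905748,  0.80015331]), 'orientation': array([0.77007709, 0.38995943, 0.22661101, 0.45117665])} 0.9962259928385416
side {'fx': 352.186114253926, 'fy': 352.186114253926, 'cx': 257.4757312707573, 'cy': 192.1973569626589, 'position': array([0.1612577 , 0.76617606, 0.86840348]), 'orientation': array([-0.20786247, -0.09550516,  0.38428041,  0.89442749])} 0.9960428873697916
wrist {'fx': 338.2882739092697, 'fy': 338.2882739092697, 'cx': 253.92567468389308, 'cy': 187.1341307442649, 'position': array([ 0.22864587, -0.53224864,  0.37353918]), 'orientation': array([ 0.78770522, -0.12033177,  0.09233474, -0.59708882])} 0.9959055582682291
{'clock': 0.15, 'joint_pos': array([-1.43761784e+00,  3.13861861e-01,  4.52337930e-02,  1.30359720e+00,
       -2.84790995e-05,  1.43121387e+00]), 'qvel': array([-0.00116799, -0.0017023 ,  0.00323326, -0.00083584, -0.00105052,
       -0.00049354]), 'tau': array([ 2.27400858e-03, -4.81067276e+01,  2.98813695e+01,  1.39072363e-02,
       -9.85919860e-05,  1.92103153e-05]), 'tcp_pos': array([ 0.15484045, -0.55335902,  0.23059187]), 'orientation': array([-7.14513614e-04,  9.90714334e-01,  1.35958071e-01, -1.19517491e-05]), 'wrist_force': array([-0.19857057,  0.51670604,  0.0251396 ]), 'ft_torque': array([ 0.00617937, -0.03893151,  0.06553131]), 'finger_gap': 0.08547765858172106}
```

View pics/scene0.png

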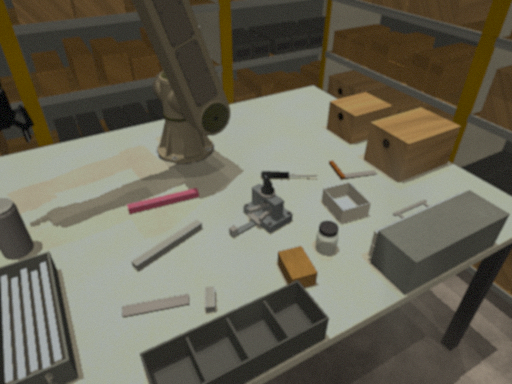

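View pics/side0.png

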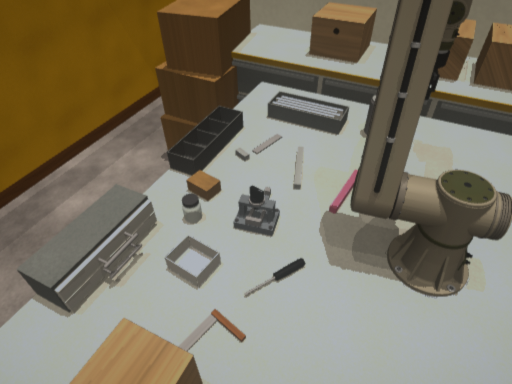

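The scene view shows the pink decoy at (163,200), the tube from (135,262) to (202,226), and the jig at (265,205) with its rest post at (237,229). The knob is at about (268,188), the flat bar at (155,305) and the offcut at (210,298). The side view shows the tube at (298,167) and the jig at (257,210).

```bash
python3 - <<'E'
from h import *
im,d,p=load('scene0'); C=cloud(d,p)
def reg(f,u0,u1,v0,v1,z0,z1):
    im,d,p=load(f); C=cloud(d,p)[v0:v1,u0:u1].reshape(-1,3); return C[(C[:,2]>z0)&(C[:,2]<z1)]
for f,b in(('scene0',(125,210,215,272)),('side0',(285,312,140,192))):
    P=reg(f,*b,.018,.03); c,s,a=cv2.minAreaRect((P[:,:2]*1000).astype(np.float32)); print(f,'tube',len(P),c,s,a,np.median(P[:,2]))
    T=reg(f,*b,-.02,.012); print(' table z',np.median(T[:,2]))
for f,b in(('scene0',(225,300,160,240)),('side0',(225,290,175,240))):
    for z0,z1 in((.026,.034),(.085,.098),(.098,.106),(.136,.15)):
        P=reg(f,*b,z0,z1)
        if len(P)>5:
            c,s,a=cv2.minAreaRect((P[:,:2]*1000).astype(np.float32)); print(f,z0,len(P),np.round(c,1),np.round(s,1),round(a,1),P[:,:2].mean(0).round(4))
E
python3 - <<'E'
import cv2
a=cv2.imread('pics/scene0.png')[150:250,195:325];b=cv2.imread('pics/side0.png')[165:265,195:325]
cv2.imwrite('pics/crop0.png',cv2.hconcat([cv2.resize(x,None,fx=3,fy=3,interpolation=2) for x in(a,b)]))
E
```

```text
scene0 tube 561 (499.9918212890625, -240.35028076171875) (30.420949935913086, 232.4908447265625) 17.8100643157959 0.021798558630985232
 table z -0.001962837158016373
side0 tube 242 (496.0759582519531, -239.5386962890625) (23.83368492126465, 233.02427673339844) 18.52006721496582 0.022185618248728223
 table z -0.001903744383897621
scene0 0.026 404 [509.8 103.2] [144.8 345.5] 25.2 [0.5407 0.0531]
scene0 0.085 205 [526.3  67.2] [112.8  45.1] 10.9 [0.5366 0.0669]
scene0 0.098 51 [533.8  66.5] [46.5 31.5] 65.8 [0.5372 0.0647]
scene0 0.136 55 [523.8  69.9] [14.9 45.5] 80.9 [0.527  0.0686]
side0 0.026 426 [527.2  28.8] [129.7 192.1] 9.7 [0.513  0.0796]
side0 0.085 227 [519.1  73.8] [111.5  43.7] 11.6 [0.5156 0.0767]
side0 0.098 50 [514.6  80.7] [47.  30.8] 27.9 [0.5139 0.0832]
side0 0.136 63 [519.  72.] [15.3 44.5] 80.1 [0.5184 0.0737]
```

View pics/crop0.png

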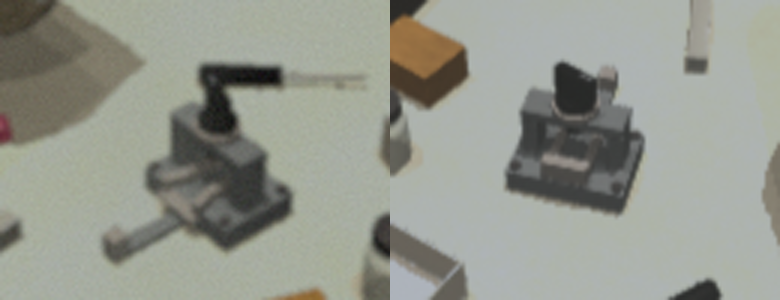

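The crop shows the jig with its mouth and rest arm toward −y. The bridge reads about 112 mm long at a yaw of about 11°, and the knob bar (15 x 45 mm) is at about −9°. Next is a helper that gives tool-frame moves, then I go above the tube.

```bash
cat >> h.py <<'E'
def yawof(s): x=rot(s['orientation']).apply([1,0,0]); return np.degrees(np.arctan2(x[1],x[0]))
def plan(xyz,yaw):
    "tool-frame shift (mm) and turn (deg) from measured pose to TCP xyz pointing down with tool x at yaw"
    s=env.get_state(); r=rot(s['orientation']); c,n=np.cos(np.radians(yaw)),np.sin(np.radians(yaw))
    t=R.from_matrix(np.array([[c,n,0],[n,-c,0],[0,0,-1]]).T)
    return (r.inv().apply(np.array(xyz)-s['tcp_pos'])*1000).round(1),np.degrees((r.inv()*t).as_rotvec()).round(2)
def st():
    s=env.get_state(); print('t',round(s['clock'],2),'tcp',np.round(s['tcp_pos'],4),'yaw',round(yawof(s),2),'F',np.round(s['wrist_force'],1),'T',np.round(s['ft_torque'],2),'gap',round(s['finger_gap'],4),'q6',round(s['joint_pos'][5],3))
J=np.array([.521,.071]);JY=11.2
def jig(x,y,yaw=None):
    a=np.radians(JY if yaw is None else yaw); return J+x*np.array([np.cos(a),np.sin(a)])+y*np.array([-np.sin(a),np.cos(a)])
E
python3 - <<'E'
from h import *
c=np.array([.498,-.24])+np.array([np.cos(np.radians(108.2)),np.sin(np.radians(108.2))])*-.07
print(c,plan([*c,.2],108.2))
E
```

```text
[ 0.51986344 -0.30649804] (array([ 418. , -139.4,   30.9]), array([-5.000e-02, -7.000e-02, -9.257e+01]))
```

```bash
python3 -m creep '[[0.05,-0.017,0.003,0,0,-8.5],[0.095,-0.033,0.006,0,0,-17],[0.14,-0.049,0.01,0,0,-25.5],[0.185,-0.065,0.014,0,0,-34],[0.23,-0.08,0.018,0,0,-42],[0.275,-0.095,0.02,0,0,-50],[0.315,-0.108,0.023,0,0,-58],[0.35,-0.12,0.026,0,0,-66]]' 0.0854 60; python3 -c "
from h import *
c=[.5199,-.3065,.2]
print(plan(c,108.2)); st()"
```

```text
clock: 0.95
tcp_pos: [0.4612, -0.3422, 0.2049]
orientation: [-0.0, 0.755, 0.656, 0.0]
wrist_force: [-0.6, -0.4, -0.2]
finger_gap: 0.0854
(array([43.5, 53.2,  4.9]), array([-1.000e-02, -1.000e-02, -2.618e+01]))
t 0.95 tcp [ 0.4612 -0.3422  0.2049] yaw 82.02 F [-0.6 -0.4 -0.2] T [-0.03  0.01  0.  ] gap 0.0854 q6 0.932
```

```bash
python3 -m creep '[[0.02,0.025,0.002,0,0,-8.5],[0.035,0.045,0.004,0,0,-17],[0.042,0.052,0.005,0,0,-25.5],[0.043,0.053,0.005,0,0,-26.5],[0.043,0.053,0.005,0,0,-26.5],[0.043,0.053,0.005,0,0,-26.5],[0.043,0.053,0.005,0,0,-26.5],[0.043,0.053,0.005,0,0,-26.5]]'
python3 - <<'E'
from h import *
st(); im,d,p=save('wrist','w1'); C=cloud(d,p)
print(pix(p,[.498,-.24,.024]),pix(p,[.53,.02,.03]))
P=C[(C[...,2]>.017)&(C[...,2]<.03)]; m=((C[...,2]>.017)&(C[...,2]<.03)).astype(np.uint8)
cs,_=cv2.findContours(m,0,2)
for k in sorted(cs,key=cv2.contourArea)[-3:]:
    q=np.array([C[v,u,:2] for u,v in k[:,0]])*1000; print(cv2.minAreaRect(q.astype(np.float32)),cv2.boundingRect(k))
E
```

```text
clock: 1.75
tcp_pos: [0.5178, -0.3097, 0.2005]
orientation: [0.0, 0.588, 0.809, -0.0]
wrist_force: [-0.0, 0.7, 0.8]
finger_gap: 0.0853
t 1.75 tcp [ 0.5178 -0.3097  0.2005] yaw 108.01 F [-0.   0.7  0.8] T [-0.03 -0.07 -0.04] gap 0.0853 q6 0.584
(np.float64(256.7318839613276), np.float64(86.34009661508455)) (np.float64(421.5099642644484), np.float64(-279.06536441933))
((731.1719970703125, -217.37355041503906), (24.57183074951172, 60.90068435668945), 66.58812713623047) (464, 111, 48, 60)
((290.51806640625, -265.0636901855469), (77.73924255371094, 25.825437545776367), 83.40987396240234) (0, 0, 51, 87)
((504.4985656738281, -262.1697998046875), (23.94342803955078, 185.3663787841797), 18.519794464111328) (242, 0, 28, 207)
```

View pics/w1.png

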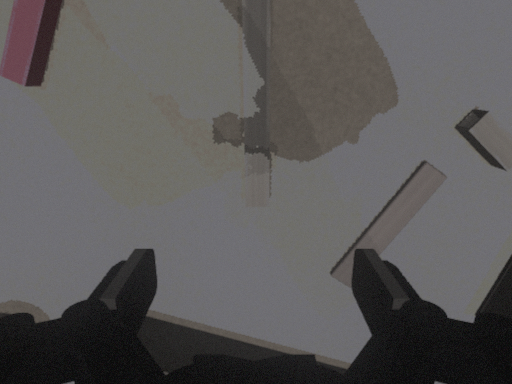

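The wrist view shows the tube running up the image with its near end at (257,207), 24 mm wide at 108.5°. That agrees with the scene view, so I descend and grip about 45 mm from the near end.

```bash
python3 -m creep '[[0.0016,0.0024,0.03,0,0,-0.5],[0.0016,0.0024,0.07,0,0,-0.5],[0.0016,0.0024,0.11,0,0,-0.5],[0.0016,0.0024,0.14,0,0,-0.5],[0.0016,0.0024,0.165,0,0,-0.5],[0.0016,0.0024,0.185,0,0,-0.5],[0.0016,0.0024,0.195,0,0,-0.5],[0.0016,0.0024,0.195,0,0,-0.5]]' && python3 -c "
from h import *
st()" && python3 -m creep '[[0,0,0,0,0,0],[0,0,0,0,0,0],[0,0,0,0,0,0],[0,0,0,0,0,0],[0,0,0,0,0,0],[0,0,0,0,0,0],[0,0,0,0,0,0],[0,0,0,0,0,0]]' 0 60; python3 -c "
from h import *
st()"
```

```text
clock: 2.6
tcp_pos: [0.519, -0.3063, 0.004]
orientation: [-0.001, 0.584, 0.812, 0.0]
wrist_force: [0.6, -0.4, 0.1]
finger_gap: 0.0854
t 2.6 tcp [ 0.519  -0.3063  0.004 ] yaw 108.59 F [ 0.6 -0.4  0.1] T [ 0.02 -0.01  0.  ] gap 0.0854 q6 0.58
clock: 3.4
tcp_pos: [0.5208, -0.3073, 0.0063]
orientation: [0.001, 0.583, 0.812, -0.0]
wrist_force: [0.3, 0.2, 5.4]
finger_gap: 0.0226
t 3.4 tcp [ 0.5208 -0.3073  0.0063] yaw 108.63 F [0.3 0.2 5.4] T [0.08 0.12 0.03] gap 0.0226 q6 0.58
```

Gripped: the gap is 22.6 mm with a light table contact. I lift and carry the tube off to the jig's side for one close look.

```bash
python3 -m creep '[[0,0,-0.01,0,0,0],[0,0,-0.03,0,0,0],[0,0,-0.06,0,0,0],[0,0,-0.09,0,0,0],[0,0,-0.12,0,0,0],[0,0,-0.15,0,0,0],[0,0,-0.18,0,0,0],[0,0,-0.195,0,0,0]]' 0 60 && python3 -c "
from h import *
st(); t=jig(-.06,-.15); print(t,plan([*t,.2],101.2))"
```

```text
clock: 4.2
tcp_pos: [0.5207, -0.3073, 0.2037]
orientation: [0.002, 0.583, 0.812, -0.0]
wrist_force: [0.5, -0.1, -1.2]
finger_gap: 0.0227
t 4.2 tcp [ 0.5207 -0.3073  0.2037] yaw 108.63 F [ 0.5 -0.1 -1.2] T [-0.11 -0.06 -0.09] gap 0.0227 q6 0.58
[ 0.49127784 -0.08779733] (array([217.4,  42.2,   3.1]), array([0.12, 0.17, 7.43]))
```

```bash
python3 -m creep '[[0.03,0.006,0,0,0,2],[0.07,0.014,0,0,0,4],[0.11,0.022,0,0,0,6],[0.15,0.03,0,0,0,7.4],[0.18,0.036,0,0,0,7.4],[0.205,0.04,0,0,0,7.4],[0.217,0.042,0,0,0,7.4],[0.217,0.042,0,0,0,7.4]]' && python3 -m creep '[[0,0,0,0,0,0],[0,0,0,0,0,0],[0,0,0,0,0,0],[0,0,0,0,0,0],[0,0,0,0,0,0],[0,0,0,0,0,0],[0,0,0,0,0,0],[0,0,0,0,0,0]]' >/dev/null
python3 - <<'E'
from h import *
st(); im,d,p=save('wrist','w2'); C=cloud(d,p); im2,d2,p2=save('scene','s2')
print('predicted knob',pix(p,[*J,.145]),'post',pix(p,[*jig(0,-.13),.03]))
E
```

```text
clock: 5.0
tcp_pos: [0.4902, -0.0866, 0.2006]
orientation: [-0.0, 0.634, 0.774, -0.0]
wrist_force: [1.4, -0.8, -1.2]
finger_gap: 0.0226
t 5.8 tcp [ 0.4906 -0.0878  0.2003] yaw 101.23 F [ 0.2 -0.4 -1. ] T [-0.1 -0.   0. ] gap 0.0226 q6 1.037
predicted knob (np.float64(376.92581677555887), np.float64(-72.51031636717573)) post (np.float64(318.72886331857194), np.float64(145.19632414138553))
```

View pics/w2.png

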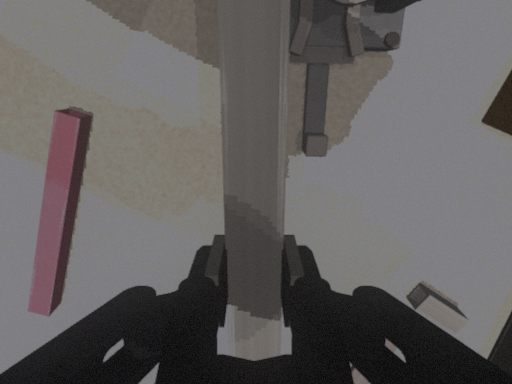

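The wrist view shows the held tube up the middle, the rest post at (315,146), the arm up to (317,62), and the strips' flared ends at about (298,48) and (357,48). I'll measure the channel axis from this.

Run:
```python
from h import *
im,d,p=load('w2'); C=cloud(d,p)
a=np.radians(JY); X=np.array([np.cos(a),np.sin(a)]);Y=np.array([-X[1],X[0]])
L=C.copy(); rel=C[...,:2]-J; L[...,0]=rel@X*1000; L[...,1]=rel@Y*1000; L[...,2]*=1000
def box(u0,u1,v0,v1): return L[v0:v1,u0:u1].reshape(-1,3)
q=box(296,340,125,165); q=q[(q[:,2]>22)]; print('post',len(q),np.percentile(q,[2,50,98],axis=0).round(1).tolist())
for v in range(0,125,8):
    r=L[v,288:420]; z=r[:,2]
    if v>60: m=(z>5)&(z<25)
    else: m=(z>37)&(z<46)
    u=np.where(m)[0]
    if len(u):
        g=np.split(u,np.where(np.diff(u)>1)[0]+1)
        print(v,'y',r[u,1].mean().round(1),[(k[0]+288,k[-1]+288,r[k[0],0].round(1),r[k[-1],0].round(1),z[k].mean().round(1)) for k in g if len(k)>2])
# tube edges in view (held): near depth
m=(L[...,2]>150)&(np.abs(np.arange(512)[None]-256)<60)
for v in range(10,230,40):
    u=np.where(m[v])[0]; print('tube',v,u.min(),u.max(),L[v,u.min()].round(1),L[v,u.max()].round(1))
```

```text
post 483 [[-12.7, -140.3, 24.7], [-3.5, -129.9, 30.3], [6.5, -120.9, 31.9]]
0 y -11.4 [(np.int64(299), np.int64(313), np.float64(-24.7), np.float64(-13.6), np.float64(42.5))]
8 y -17.0 [(np.int64(299), np.int64(312), np.float64(-24.7), np.float64(-14.3), np.float64(42.4)), (np.int64(345), np.int64(359), np.float64(13.1), np.float64(23.0), np.float64(42.5)), (np.int64(376), np.int64(378), np.float64(37.3), np.float64(37.8), np.float64(42.8))]
16 y -22.8 [(np.int64(298), np.int64(312), np.float64(-24.9), np.float64(-14.1), np.float64(42.3)), (np.int64(345), np.int64(359), np.float64(13.0), np.float64(23.9), np.float64(42.6))]
24 y -28.7 [(np.int64(297), np.int64(311), np.float64(-25.5), np.float64(-14.5), np.float64(42.5)), (np.int64(344), np.int64(358), np.float64(13.0), np.float64(23.6), np.float64(42.6))]
32 y -34.6 [(np.int64(295), np.int64(308), np.float64(-27.2), np.float64(-16.6), np.float64(42.9)), (np.int64(345), np.int64(360), np.float64(14.6), np.float64(25.5), np.float64(42.3))]
40 y -40.6 [(np.int64(292), np.int64(305), np.float64(-29.5), np.float64(-18.8), np.float64(42.8
[... 897 characters left out ...]
nt64(325), np.float64(-11.4), np.float64(7.2), np.float64(10.5))]
112 y -101.3 [(np.int64(304), np.int64(318), np.float64(-12.1), np.float64(1.0), np.float64(10.8)), (np.int64(320), np.int64(324), np.float64(3.2), np.float64(7.0), np.float64(10.4))]
120 y -108.9 [(np.int64(303), np.int64(324), np.float64(-12.2), np.float64(7.7), np.float64(10.3))]
tube 10 217 289 [-73.3 -49.8 217.9] [-49.4 -50.1 219.3]
tube 50 219 296 [-73.  -62.2 217.6] [-61.1 -72.2 343.3]
tube 90 220 286 [-72.9 -75.5 218.8] [-49.4 -75.5 217.4]
tube 130 221 285 [-73.  -89.6 218.7] [-49.4 -89.7 217.5]
tube 170 222 284 [ -73.  -104.6  219.3] [ -49.5 -104.6  219.2]
tube 210 224 283 [ -72.6 -120.9  219. ] [ -49.4 -121.1  218.5]
```

Both are now in one view: the channel axis is at yaw 10.0° from origin (0.5208, 0.071), and the tube is at 101.5° (tool at 101.2°). Next: back to 70 mm before the mouth, then lower.

```bash
sed -i 's/^J=.*/J=np.array([.5208,.071]);JY=10.0/' h.py; python3 -c "
from h import *
t=jig(0,-.255); print(t,plan([*t,.2],99.7))"
```

```text
[ 0.56508029 -0.18012598] (array([-105.1,   55. ,    0.3]), array([0.  , 0.01, 1.53]))
```

```bash
python3 -m creep '[[-0.02,0.01,0,0,0,0.5],[-0.045,0.023,0,0,0,1],[-0.07,0.037,0,0,0,1.5],[-0.09,0.047,0.02,0,0,1.5],[-0.105,0.055,0.05,0,0,1.5],[-0.105,0.055,0.085,0,0,1.5],[-0.105,0.055,0.115,0,0,1.5],[-0.105,0.055,0.115,0,0,1.5]]' && python3 -m creep '[[0,0,0.02,0,0,0],[0,0,0.035,0,0,0],[0,0,0.044,0,0,0],[0,0,0.045,0,0,0],[0,0,0.045,0,0,0],[0,0,0.045,0,0,0],[0,0,0.045,0,0,0],[0,0,0.045,0,0,0]]'
python3 - <<'E'
from h import *
st(); print('to pre',plan([*jig(0,-.255),.039],99.7)); print('to in',plan([*jig(0,-.2),.039],99.7))
save('side','d3'); save('scene','s3')
E
```

```text
clock: 6.7
tcp_pos: [0.5616, -0.1786, 0.0806]
orientation: [-0.004, 0.645, 0.764, -0.001]
wrist_force: [-1.2, 1.3, -2.1]
finger_gap: 0.0226
clock: 7.5
tcp_pos: [0.5654, -0.1803, 0.041]
orientation: [0.001, 0.645, 0.765, 0.0]
wrist_force: [-0.2, -0.2, -0.8]
finger_gap: 0.0227
t 7.5 tcp [ 0.5654 -0.1803  0.041 ] yaw 99.73 F [-0.2 -0.2 -0.8] T [-0.08 -0.05 -0.01] gap 0.0227 q6 0.957
to pre (array([ 0.2, -0.3,  2. ]), array([0.05, 0.04, 0.03]))
to in (array([55.2, -0.6,  1.9]), array([0.05, 0.04, 0.03]))
```

```bash
python3 -m creep '[[0.008,-0.0003,0.001,0,0,0],[0.016,-0.0003,0.002,0,0,0],[0.024,-0.0004,0.002,0,0,0],[0.031,-0.0004,0.002,0,0,0],[0.038,-0.0005,0.002,0,0,0],[0.045,-0.0005,0.002,0,0,0],[0.051,-0.0006,0.002,0,0,0],[0.055,-0.0006,0.002,0,0,0]]'
python3 - <<'E'
from h import *
st(); print('to y-165',plan([*jig(0,-.165),.037],99.7))
im,d,p=save('scene','s4'); im2,d2,p2=save('wrist','w4')
u,v=map(int,pix(p,[*jig(0,-.05),.05])); a=im[max(v-50,0):v+50,u-60:u+60]
cv2.imwrite('pics/c4.png',cv2.hconcat([cv2.resize(a,(480,400),interpolation=2),cv2.resize(im2,(320,400))[:, :]]))
E
```

```text
clock: 8.4
tcp_pos: [0.555, -0.1253, 0.0383]
orientation: [-0.0, 0.644, 0.765, -0.0]
wrist_force: [-0.1, -0.2, -0.5]
finger_gap: 0.0228
t 8.4 tcp [ 0.555  -0.1253  0.0383] yaw 99.76 F [-0.1 -0.2 -0.5] T [-0.09 -0.03  0.02] gap 0.0228 q6 1.037
to y-165 (array([34.3,  0.3,  1.3]), array([-0.  ,  0.  ,  0.06]))
```

View pics/c4.png

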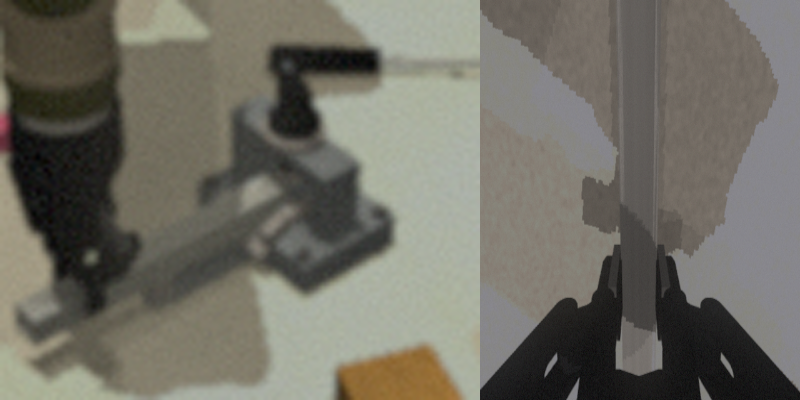

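The crop shows the tube's front between the strips under the bridge, with no contact force, so I continue in.

```bash
python3 -m creep '[[0.005,0.0002,0.0005,0,0,0],[0.010,0.0003,0.001,0,0,0],[0.015,0.0003,0.001,0,0,0],[0.020,0.0003,0.001,0,0,0],[0.025,0.0003,0.001,0,0,0],[0.029,0.0003,0.001,0,0,0],[0.032,0.0003,0.001,0,0,0],[0.034,0.0003,0.001,0,0,0]]'
python3 - <<'E'
from h import *
st(); print('to y-150',plan([*jig(0,-.15),.036],99.7))
E
```

```text
clock: 9.3
tcp_pos: [0.5496, -0.0921, 0.0373]
orientation: [0.0, 0.645, 0.765, -0.0]
wrist_force: [-0.4, -0.1, -1.5]
finger_gap: 0.0226
t 9.3 tcp [ 0.5496 -0.0921  0.0373] yaw 99.74 F [-0.4 -0.1 -1.5] T [-0.09 -0.03  0.02] gap 0.0226 q6 1.091
to y-150 (array([15.6, -0.1,  1.3]), array([0.  , 0.01, 0.04]))
```

```bash
python3 -m creep '[[0.001,0,0.0005,0,0,0],[0.0025,0,0.001,0,0,0],[0.004,0,0.001,0,0,0],[0.0055,0,0.001,0,0,0],[0.007,0,0.001,0,0,0],[0.008,0,0.001,0,0,0],[0.009,0,0.001,0,0,0],[0.010,0,0.001,0,0,0]]' 0 20
python3 - <<'E'
from h import *
st(); print('to y-150',plan([*jig(0,-.15),.036],99.7))
E
python3 -m creep '[[0.0005,0,0,0,0,0],[0.001,0,0,0,0,0],[0.0015,0,0,0,0,0],[0.002,0,0,0,0,0],[0.0025,0,0,0,0,0],[0.003,0,0,0,0,0],[0.003,0,0,0,0,0],[0.003,0,0,0,0,0]]'
python3 - <<'E'
from h import *
st(); print('to y-150',plan([*jig(0,-.15),.036],99.7))
E
```

```text
clock: 10.1
tcp_pos: [0.5481, -0.0826, 0.0364]
orientation: [0.0, 0.645, 0.764, -0.0]
wrist_force: [-0.3, -0.2, 0.2]
finger_gap: 0.0227
t 10.1 tcp [ 0.5481 -0.0826  0.0364] yaw 99.72 F [-0.3 -0.2  0.2] T [-0.18 -0.12 -0.04] gap 0.0227 q6 1.107
to y-150 (array([ 6. , -0.2,  0.4]), array([0.01, 0.02, 0.02]))
clock: 10.9
tcp_pos: [0.5475, -0.0796, 0.0364]
orientation: [0.0, 0.645, 0.765, 0.0]
wrist_force: [-0.2, -0.9, 0.3]
finger_gap: 0.0223
t 10.9 tcp [ 0.5475 -0.0796  0.0364] yaw 99.73 F [-0.2 -0.9  0.3] T [-0.15 -0.06 -0.02] gap 0.0223 q6 1.112
to y-150 (array([ 2.9, -0.2,  0.4]), array([0.01, 0.01, 0.03]))
```

```bash
python3 -m creep '[[0.0005,0,0,0,0,0],[0.001,0,0,0,0,0],[0.0015,0,0,0,0,0],[0.002,0,0,0,0,0],[0.002,0,0,0,0,0],[0.002,0,0,0,0,0],[0.002,0,0,0,0,0],[0.002,0,0,0,0,0]]' | grep -v orient;  python3 -m creep '[[0.0004,0,0,0,0,0],[0.0008,0,0,0,0,0],[0.0012,0,0,0,0,0],[0.0015,0,0,0,0,0],[0.0015,0,0,0,0,0],[0.0015,0,0,0,0,0],[0.0015,0,0,0,0,0],[0.0015,0,0,0,0,0]]' | grep -v orient; python3 -c "
from h import *
st()"
```

```text
clock: 11.7
tcp_pos: [0.5472, -0.0776, 0.0363]
wrist_force: [0.8, -0.3, 3.2]
finger_gap: 0.0226
clock: 12.5
tcp_pos: [0.5472, -0.0773, 0.0364]
wrist_force: [-0.5, -6.1, 1.0]
finger_gap: 0.0226
t 12.5 tcp [ 0.5472 -0.0773  0.0364] yaw 99.69 F [-0.5 -6.1  1. ] T [-1.18 -0.14  0.08] gap 0.0226 q6 1.117
```

```bash
python3 -m creep '[[0.0004,0,0,0,0,0],[0.0008,0,0,0,0,0],[0.001,0,0,0,0,0],[0.001,0,0,0,0,0],[0.001,0,0,0,0,0],[0.001,0,0,0,0,0],[0.001,0,0,0,0,0],[0.001,0,0,0,0,0]]' | grep -v orient
python3 - <<'E'
from h import *
st(); print('TCP jig y',(env.get_state()['tcp_pos'][:2]-J)@(jig(0,1)-J))
im,d,p=save('scene','s5'); C=cloud(d,p); X=jig(1,0)-J; Y=jig(0,1)-J
rel=(C[...,:2]-J); x=rel@X*1e3; y=rel@Y*1e3; z=C[...,2]*1e3
m=(abs(x)<16)&(y<-20)&(y>-230)&(z>44)&(z<58)
print('tube y min',np.sort(y[m])[:10].round(1),'xmed',np.median(x[m]),'z',np.median(z[m]))
E
```

```text
clock: 13.3
tcp_pos: [0.5473, -0.0773, 0.0364]
wrist_force: [0.8, -8.6, -0.0]
finger_gap: 0.0224
t 13.3 tcp [ 0.5473 -0.0773  0.0364] yaw 99.67 F [ 0.8 -8.6 -0. ] T [-1.77 -0.17  0.16] gap 0.0224 q6 1.119
TCP jig y -0.1506073755394751
tube y min [-196.5 -196.4 -196.4 -196.2 -195.9 -195.8 -195.4 -194.8 -194.7 -194.7] xmed 6.864622208852066 z 51.52648483061895
```

Firm contact at 8.6 N with no further motion. The outer end is at about −195.5 mm in the jig frame, against −195 for a seated tube, so it is home. Release and rise.

```bash
python3 -m creep '[[-0.0015,0,0,0,0,0],[-0.0015,0,0,0,0,0],[-0.0015,0,0,0,0,0],[-0.0015,0,0,0,0,0],[-0.0015,0,-0.01,0,0,0],[-0.0015,0,-0.04,0,0,0],[-0.0015,0,-0.08,0,0,0],[-0.0015,0,-0.12,0,0,0]]' 0.07 20 | grep -v orient;  python3 - <<'E'
from h import *
st(); t=jig(0,-.09); print(t,plan([*t,.28],100))
E
```

```text
clock: 14.15
tcp_pos: [0.5464, -0.0762, 0.1579]
wrist_force: [0.7, -0.1, -1.2]
finger_gap: 0.07
t 14.15 tcp [ 0.5464 -0.0762  0.1579] yaw 99.75 F [ 0.7 -0.1 -1.2] T [ 0.   -0.06  0.01] gap 0.07 q6 1.116
[ 0.53642834 -0.0176327 ] (array([  59.5,   -0. , -122.1]), array([-0.04, -0.03, -0.25]))
```

```bash
python3 -m creep '[[0.0,0,-0.03,0,0,-8],[0.02,0.01,-0.06,0,0,-16],[0.04,0.02,-0.09,0,0,-24],[0.06,0.03,-0.1,0,0,-32],[0.08,0.04,-0.1,0,0,-40],[0.1,0.055,-0.1,0,0,-48],[0.115,0.065,-0.1,0,0,-56],[0.124,0.073,-0.1,0,0,-64]]' 0.07 20 | grep -v orient;  python3 -m creep '[[0,0,0,0,0,-7],[0,0,0,0,0,-7],[0,0,0,0,0,-7],[0,0,0,0,0,-7],[0,0,0,0,0,-7],[0,0,0,0,0,-7],[0,0,0,0,0,-7],[0,0,0,0,0,-7]]' | grep -v orient
python3 - <<'E'
from h import *
st(); im,d,p=save('wrist','w6'); C=cloud(d,p)
print(pix(p,[*J,.145]))
for z0,z1,w in((.137,.152,.06),(.086,.0975,.09)):
    m=(C[...,2]>z0)&(C[...,2]<z1)&(np.hypot(C[...,0]-J[0],C[...,1]-J[1])<w)
    P=C[m]; print(len(P),cv2.minAreaRect((P[:,:2]*1e3).astype(np.float32)),P.mean(0).round(4))
E
```

```text
clock: 14.95
tcp_pos: [0.598, 0.0596, 0.2571]
wrist_force: [0.1, 0.7, 0.2]
finger_gap: 0.0702
clock: 15.75
tcp_pos: [0.5979, 0.0578, 0.2563]
wrist_force: [-0.2, -0.0, 0.7]
finger_gap: 0.0699
t 15.75 tcp [0.5979 0.0578 0.2563] yaw 170.7 F [-0.2 -0.   0.7] T [ 0.05  0.05 -0.01] gap 0.0699 q6 0.125
(np.float64(253.871802029083), np.float64(78.89508863164717))
1288 ((521.7119750976562, 69.98282623291016), (14.00511360168457, 46.10386657714844), 79.0402603149414) [0.5211 0.0701 0.1453]
3165 ((521.7413330078125, 69.928466796875), (112.24179077148438, 36.04257583618164), 10.015148162841797) [0.517  0.0692 0.0943]
```

View pics/w6.png

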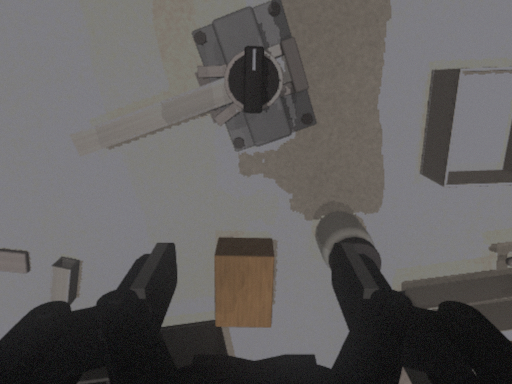

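The view from above shows the knob bar at (254,80), measured 14 x 46 mm at 169.0° and centred at (0.5217, 0.0700). The bridge is at 10.0° and the tube lies in the channel at the left. Next I grip the knob.

```bash
sed -i 's/^J=.*/J=np.array([.5217,.070]);JY=10.0/' h.py; python3 -c "
from h import *
print(plan([.5217,.07,.2],169.0))"
```

```text
(array([77.2, -0.3, 56.3]), array([-0.01, -0.  ,  1.71]))
```

```bash
python3 -m creep '[[0.02,0,0.01,0,0,1],[0.045,0,0.025,0,0,1.7],[0.065,-0.0002,0.04,0,0,1.7],[0.075,-0.0003,0.052,0,0,1.7],[0.077,-0.0003,0.056,0,0,1.7],[0.077,-0.0003,0.056,0,0,1.7],[0.077,-0.0003,0.056,0,0,1.7],[0.077,-0.0003,0.056,0,0,1.7]]' 0.07 60| grep -v orient;  python3 -c "
from h import *
st();print(plan([.5217,.07,.116],169.0))"
```

```text
clock: 16.6
tcp_pos: [0.5231, 0.0699, 0.2009]
wrist_force: [-0.7, -0.1, 0.1]
finger_gap: 0.0698
t 16.6 tcp [0.5231 0.0699 0.2009] yaw 169.02 F [-0.7 -0.1  0.1] T [0.01 0.03 0.  ] gap 0.0698 q6 0.172
(array([ 1.5, -0.2, 84.9]), array([0.01, 0.09, 0.02]))
```

```bash
python3 -m creep '[[0.001,-0.0002,0.02,0,0,0],[0.001,-0.0002,0.04,0,0,0],[0.001,-0.0002,0.06,0,0,0],[0.001,-0.0002,0.075,0,0,0],[0.001,-0.0002,0.084,0,0,0],[0.001,-0.0002,0.0845,0,0,0],[0.001,-0.0002,0.0845,0,0,0],[0.001,-0.0002,0.0845,0,0,0]]' | grep -v orient;  python3 -c "
from h import *
st()"
python3 -m creep '[[0,0,0,0,0,0],[0,0,0,0,0,0],[0,0,0,0,0,0],[0,0,0,0,0,0],[0,0,0,0,0,0],[0,0,0,0,0,0],[0,0,0,0,0,0],[0,0,0,0,0,0]]' 0 60 | grep -v orient;  python3 -c "
from h import *
st()"
```

```text
clock: 17.4
tcp_pos: [0.5218, 0.07, 0.1168]
wrist_force: [0.4, -0.6, 0.3]
finger_gap: 0.07
t 17.4 tcp [0.5218 0.07   0.1168] yaw 169.03 F [ 0.4 -0.6  0.3] T [-0.02  0.   -0.02] gap 0.07 q6 0.172
clock: 18.2
tcp_pos: [0.521, 0.0699, 0.1161]
wrist_force: [-1.7, -1.3, 5.1]
finger_gap: 0.0132
t 18.2 tcp [0.521  0.0699 0.1161] yaw 169.02 F [-1.7 -1.3  5.1] T [-0.15  0.38  0.  ] gap 0.0132 q6 0.172
```

```bash
python3 -m creep '[[0,0,-0.0005,0,0,4],[0,0,-0.0005,0,0,9],[0,0,-0.0005,0,0,14],[0,0,-0.0005,0,0,19],[0,0,-0.0005,0,0,24],[0,0,-0.0005,0,0,29],[0,0,-0.0005,0,0,33],[0,0,-0.0005,0,0,36]]' | grep -v orient;  python3 -c "
from h import *
st()"
python3 -m creep '[[0,0,0,0,0,1.5],[0,0,0,0,0,3],[0,0,0,0,0,4.5],[0,0,0,0,0,6],[0,0,0,0,0,7.5],[0,0,0,0,0,9],[0,0,0,0,0,10.5],[0,0,0,0,0,12]]'| grep -v orient;  python3 -c "
from h import *
st()"
```

```text
clock: 19.0
tcp_pos: [0.5212, 0.0703, 0.1162]
wrist_force: [0.5, 0.2, 1.6]
finger_gap: 0.0132
t 19.0 tcp [0.5212 0.0703 0.1162] yaw 132.93 F [0.5 0.2 1.6] T [-0.   -0.01  0.24] gap 0.0132 q6 0.803
clock: 19.8
tcp_pos: [0.5212, 0.0703, 0.1162]
wrist_force: [3.0, 2.9, -2.8]
finger_gap: 0.0129
t 19.8 tcp [0.5212 0.0703 0.1162] yaw 120.92 F [ 3.   2.9 -2.8] T [ 0.59 -0.83  0.33] gap 0.0129 q6 1.012
```

```bash
for k in 1; do python3 -m creep '[[0,0,0,0,0,0.7],[0,0,0,0,0,1.4],[0,0,0,0,0,2.1],[0,0,0,0,0,2.8],[0,0,0,0,0,3.5],[0,0,0,0,0,4.2],[0,0,0,0,0,4.9],[0,0,0,0,0,5.6]]' >/dev/null;  python3 -c "
from h import *
st()"
python3 -m creep '[[0,0,0,0,0,0.7],[0,0,0,0,0,1.4],[0,0,0,0,0,2.1],[0,0,0,0,0,2.8],[0,0,0,0,0,3.5],[0,0,0,0,0,4.2],[0,0,0,0,0,4.9],[0,0,0,0,0,5.6]]' >/dev/null;  python3 -c "
from h import *
st()"; done
```

```text
t 20.6 tcp [0.5213 0.0703 0.1162] yaw 115.38 F [ 3.6  3.5 -2.9] T [ 0.71 -0.92  0.3 ] gap 0.0131 q6 1.109
t 21.4 tcp [0.5213 0.0703 0.1162] yaw 109.78 F [ 5.1  2.9 -3.7] T [ 0.71 -0.99  0.26] gap 0.0131 q6 1.207
```

```bash
python3 -m creep '[[0,0,0,0,0,0.7],[0,0,0,0,0,1.4],[0,0,0,0,0,2.1],[0,0,0,0,0,2.8],[0,0,0,0,0,3.5],[0,0,0,0,0,4.2],[0,0,0,0,0,4.9],[0,0,0,0,0,5.6]]' >/dev/null;  python3 -c "
from h import *
st()"
python3 -m creep '[[0,0,0,0,0,0.7],[0,0,0,0,0,1.4],[0,0,0,0,0,2.1],[0,0,0,0,0,2.8],[0,0,0,0,0,3.5],[0,0,0,0,0,4.2],[0,0,0,0,0,4.9],[0,0,0,0,0,5.6]]' >/dev/null;  python3 -c "
from h import *
st()"
```

```text
t 22.2 tcp [0.5214 0.0703 0.1162] yaw 104.18 F [ 4.5  3.6 -3.5] T [ 0.81 -0.99  0.23] gap 0.0132 q6 1.304
t 23.0 tcp [0.5215 0.0703 0.1162] yaw 98.58 F [ 5.1  3.7 -4.6] T [ 0.77 -1.05  0.3 ] gap 0.0131 q6 1.402
```

Run:
```python
from h import *
print('tau6',env.get_state()['tau'][5])
```

```text
tau6 0.14236802235245705
```

```bash
python3 -m creep '[[0,0,0,0,0,0.7],[0,0,0,0,0,1.4],[0,0,0,0,0,2.1],[0,0,0,0,0,2.8],[0,0,0,0,0,3.5],[0,0,0,0,0,4.2],[0,0,0,0,0,4.9],[0,0,0,0,0,5.6]]' >/dev/null;  python3 -c "
from h import *
st()"
python3 -m creep '[[0,0,0,0,0,0.7],[0,0,0,0,0,1.4],[0,0,0,0,0,2.1],[0,0,0,0,0,2.8],[0,0,0,0,0,3.5],[0,0,0,0,0,4.2],[0,0,0,0,0,4.9],[0,0,0,0,0,5.6]]' >/dev/null;  python3 -c "
from h import *
st()"
```

```text
t 23.8 tcp [0.5215 0.0703 0.1162] yaw 93.0 F [ 4.1  3.1 -4.1] T [ 0.74 -1.09  0.49] gap 0.013 q6 1.5
t 24.6 tcp [0.5216 0.0704 0.1162] yaw 87.42 F [ 4.9  3.6 -4.6] T [ 0.73 -1.15  0.52] gap 0.013 q6 1.597
```

The torque has climbed to about 0.5 N m, so I use finer steps.

```bash
python3 -m creep '[[0,0,0,0,0,0.5],[0,0,0,0,0,1],[0,0,0,0,0,1.5],[0,0,0,0,0,2],[0,0,0,0,0,2.5],[0,0,0,0,0,3],[0,0,0,0,0,3.5],[0,0,0,0,0,4]]' >/dev/null;  python3 -c "
from h import *
st()"
```

```text
t 25.4 tcp [0.5216 0.0703 0.1162] yaw 83.4 F [ 5.2  3.  -4.4] T [ 0.74 -1.17  0.39] gap 0.013 q6 1.667
```

```bash
python3 -m creep '[[0,0,0,0,0,0.5],[0,0,0,0,0,1],[0,0,0,0,0,1.5],[0,0,0,0,0,2],[0,0,0,0,0,2.5],[0,0,0,0,0,3],[0,0,0,0,0,3.5],[0,0,0,0,0,4]]' >/dev/null;  python3 -c "
from h import *
st()"
```

```text
t 26.2 tcp [0.5217 0.0703 0.1162] yaw 79.38 F [ 5.6  3.2 -4.7] T [ 0.76 -1.19  0.23] gap 0.0129 q6 1.737
```

```bash
python3 -m creep '[[0,0,0,0,0,0.5],[0,0,0,0,0,1],[0,0,0,0,0,1.5],[0,0,0,0,0,2],[0,0,0,0,0,2.5],[0,0,0,0,0,3],[0,0,0,0,0,3.5],[0,0,0,0,0,4]]' >/dev/null;  python3 -c "
from h import *
st()"
```

```text
t 27.0 tcp [0.5218 0.0703 0.1162] yaw 75.38 F [ 4.9  3.5 -5. ] T [ 0.76 -1.18  0.17] gap 0.0131 q6 1.807
```

```bash
python3 -m creep '[[0,0,0,0,0,0.5],[0,0,0,0,0,1],[0,0,0,0,0,1.5],[0,0,0,0,0,2],[0,0,0,0,0,2.5],[0,0,0,0,0,3],[0,0,0,0,0,3.5],[0,0,0,0,0,4]]' >/dev/null;  python3 -c "
from h import *
st()"
```

```text
t 27.8 tcp [0.5218 0.0703 0.1162] yaw 71.4 F [ 5.6  3.9 -4.3] T [ 0.74 -1.22  0.38] gap 0.0133 q6 1.877
```

The torque fell from 0.52 to 0.17 and is climbing again at 0.38, which is the first click. I let go and rise.

```bash
python3 -m creep '[[0,0,0,0,0,0],[0,0,0,0,0,0],[0,0,0,0,0,0],[0,0,0,0,0,0],[0,0,-0.01,0,0,0],[0,0,-0.03,0,0,0],[0,0,-0.06,0,0,0],[0,0,-0.09,0,0,0]]' 0.07 20 >/dev/null;  python3 -m creep '[[-0.03,0,-0.02,0,0,0],[-0.06,0,-0.04,0,0,0],[-0.09,0,-0.06,0,0,0],[-0.11,0,-0.07,0,0,0],[-0.12,0,-0.07,0,0,0],[-0.12,0,-0.07,0,0,0],[-0.12,0,-0.07,0,0,0],[-0.12,0,-0.07,0,0,0]]' >/dev/null
python3 - <<'E'
from h import *
st(); im,d,p=save('wrist','w7'); C=cloud(d,p); X=jig(1,0)-J; Y=jig(0,1)-J
m=(C[...,2]>.138)&(C[...,2]<.152)&(np.hypot(C[...,0]-J[0],C[...,1]-J[1])<.05)
print('bar',cv2.minAreaRect((C[m][:,:2]*1e3).astype(np.float32)))
for f in('w7','w6'):
    im,d,p=load(f); C=cloud(d,p); rel=C[...,:2]-J; x=rel@X*1e3; y=rel@Y*1e3; z=C[...,2]*1e3
    m=(abs(x)<16)&(y<-25)&(y>-230)&(z>48)&(z<60)
    if m.sum()>20: print(f,m.sum(),'tube y',np.percentile(y[m],[0.3,1,99]).round(1),'x',np.percentile(x[m],[2,50,98]).round(1),'z',np.median(z[m]).round(1))
im,d,p=load('w7');u,v=map(int,pix(p,[*J,.12])); print(u,v)
E
```

```text
t 29.4 tcp [ 0.4824 -0.0428  0.2755] yaw 71.49 F [-0.1  0.2 -0.1] T [ 0.02 -0.02  0.06] gap 0.0701 q6 1.639
bar ((519.7543334960938, 65.72589874267578), (36.96406555175781, 13.62427043914795), 72.05541229248047)
w7 3572 tube y [-194.1 -192.5  -26.4] x [-12.4  -0.7  10.8] z 54.6
w6 4021 tube y [-194.7 -193.3  -29.5] x [-11.5  -0.1  11.6] z 54.5
256 25
```

View pics/w7.png

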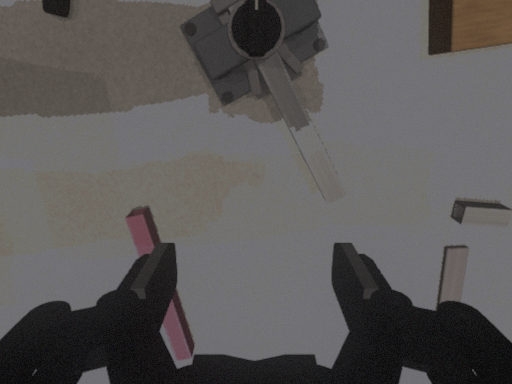

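The view shows the tube in the channel with its outer end at (333,193), or −194 mm in the jig frame against −195 for home. The knob bar is at 72°, the gripper is clear, and the pink piece, bar and offcut have not been touched. Handing in.

```bash
python3 -c "
from h import *
st(); print(env.hand_in())"
```

```text
t 29.45 tcp [ 0.4825 -0.0428  0.2755] yaw 71.5 F [ 0.5 -0.7  0.2] T [0.01 0.01 0.01] gap 0.0699 q6 1.639
the job is handed in; nothing more can be done
None
```

The tube is in the jig against the end stop with the knob tightened to its first click, and I handed the job in at 29.5 s. No verdict is reported.

- **Tube:** I slid it in slowly at low grip. It stopped where expected, and the highest push I read was about 9 N, sampled at the end of each short move (25 N is ramming).
- **Knob:** I turned it clockwise about 98°. The torque rose from about 0.27 to 0.52 N m, fell to 0.17, then began to climb again (0.38). I took that as one click, stopped there and let go.
- **Last checks:** The wrist camera puts the tube's outer end at about −194 mm along the channel, against −195 expected, within measuring error. The tube lies level at floor height and the knob stayed where I left it. The gripper was clear and touching nothing.
- **Not checked directly:** I did not see the rubber foot bearing on the tube, measure the clutch slip on the collar, or measure the positions of the other objects afterwards. None of those other objects was touched on purpose, and no unexpected force showed up.

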